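Feed a bracket through the gate of a tacking jig

TASK

Pick up the aluminium bracket by its tube stub, lay its flat tongue on the jig's base plate, and slide the tongue under the guard, feeling for the gap in the gate bar hidden beneath it and passing through. Push it fully home, so that the stub butts squarely against the front edge of the guard and the bracket lies flat on the base plate, then let go. Leave the other things on the bench as they are.

Things in the scene. Friction and masses are not known exactly. Their poses are not given: they have to be found in the camera images.
- bracket: Loose bare aluminium bracket, about 0.18 kg: a flat tongue 30 mm wide (y), 8 mm thick, along its +x, with an upright square-tube stub 32 x 32 mm on its rear end, top 60 mm above the underside. Origin: underside, below the stub's centre; z up. Starts with the tongue flat on the table. Grip the stub from above, 32 mm across y.
- stub_face (a point): Point on the bracket's underside below the stub's front face, 16 mm ahead (+x) of the bracket's origin; axes as the bracket's.
- tongue_tip (a point): Middle of the tongue's square free end: 126 mm ahead (+x) of the bracket's origin, 110 mm ahead of the stub's front face, 4 mm above the underside. When home it shows 20 mm beyond the guard's far edge.
- jig: Fixed, immovable tacking jig. Origin on the table below the middle of the guard's front edge; +x is the way the tongue is pushed, z up. Base plate x -180 to +110 mm, y -110 to +110 mm, top 10 mm above the table. Guard and gate bar: see the two points.
- guard_front (a point): Middle of the guard's front edge, at its underside. The guard is a flat 5 mm plate, a low bridge over jig x 0 to 90, y -110 to +110 mm, underside 26 and top 31 mm above the table (16 mm free over the base plate), on 12 mm side walls at y = +-104 mm; open at front and back.
- gate_line (a point): Point on the base plate at the gate bar's near face (jig x 45, y 0), NOT at the gap. The fixed steel bar spans jig x 45 to 65 mm, 10 to 25 mm above the table, with one straight 35 mm gap. The gap's middle is unmeasured, jig y -25 to +25 mm: feel for it by pushing the tongue lightly on the bar. The bar is 256 mm long, symmetrical about the gap; its ends show at the jig's sides.
- cover_box: Bystander: loose closed brushed aluminium box, 90 x 120 x 50 mm, two dark round holes on top; origin centre of underside. To be left alone.
- wire_brush: Bystander: loose bench brush lying on the table to the right of the bracket; origin centre of underside. To be left alone.
- spray_can: Bystander: loose grey can, 60 mm diameter, 130 mm high, standing; origin centre of underside. To be left alone.
Things that resemble listed ones, but are neither listed nor needed, are in the scene too. What is shaped like the bracket but yellow is not meant.

How it is judged:
By the outcome, as a careful person would: the job done as asked, in the order asked, and still so for the second after the job is handed in, with the robot touching nothing.
It also fails if it takes over 64 s, if anything falls off the work surface, if the arm or the gripper's body presses on something with over 40 N, if the wrist force passes 120 N, or if a joint passes its speed limit or range.

ROBOT

A 6-joint arm with a two-finger parallel gripper is mounted at the origin on the work surface. World frame = base frame: x ahead of the robot, y to its left, z up, the work surface at z = 0. Lengths are in m, angles in degrees, forces in N, time in s.
With the tool pointing down it reaches from about 0.325 to 0.85 m from the base axis. Payload 15.5 kg.
Tool frame: the origin (TCP) lies at the very end of the fingers, on their centre line; the grasp point (between the pads) lies arm.grip_depth behind it (arm.grip_depth is the distance from the TCP to the grasp point, in m); z points along the fingers, y is the direction in which the jaws open and shut (so a half turn about z gives the same grasp; the last joint's range is limited). The gripper opens to 91 mm and grips with 3 to 60 N. Pads are 32 mm wide; open, the fingers measure 118 mm over their backs; the gripper's body (76 mm by 178 mm) begins 60 mm behind the grasp point.
Start: joints at [-70.617, 28.281, 77.091, -0, 74.628, -5.472], TCP at [0.263, -0.567, 0.214] pointing down, gripper open.
Joint ranges: [-166.48, 166.48], [-47.26, 123.95], [12.59, 153.08], [-70.14, 250.14], [6.76, 159.57], [-176.63, 176.63]. Speed limits (degrees/s): [108.29, 108.29, 147.25, 172.46, 172.46, 172.46].

INTERFACE

Orientations are given as a 3x3 rotation matrix whose columns are the frame's x, y, z axes.
In Python, from rig import arm gives the robot as it stands. Calls block until the motion is done:
- arm.move_to(position, orientation): joint-space move of the TCP to a pose.
- arm.move_l(position, orientation=None, feed=0.15): straight line of the TCP; orientation=None keeps the orientation; feed is the mean speed in m/s.
- arm.move_joints(angles): joint-space move.
- arm.grip(opening): finger opening in m; the grip force is fixed at half the most; returns when the fingers have stopped.
- arm.sleep(seconds).
- arm.solve_ik(position, orientation): joint angles nearest the present ones, or None.
- arm.snapshot(name): name is "scene" or "top"; returns the picture (384x512x3 uint8, red, green, blue); there is no depth.
- arm.get_calibration(name): a dict with "intrinsics" (3x3 intrinsics, pixels), "k1" (the pictures are not rectified: a ray, as slopes to the right and down, at radius r is drawn at 1 + k1 r^2 times it, then the intrinsics apply), "cam_to_world" (4x4, takes a point from camera to world coordinates). Camera axes: x right, y down, z forward; pixel columns grow to the right and rows downward; lengths in m; the calibration is good to about 2 mm. A picture is of the moment at which its call begins. get_calibration takes no time and is no camera call.
A pose or a line that the arm cannot do raises arm.Unreachable and nothing moves.
- arm.sign_off(): hands the job in, once; it reports no verdict.
Readings, each from a call of its own:
- arm.current_t(): time.
- arm.current_joint_positions(): joint angles.
- arm.current_dq(): joint speeds.
- arm.current_tau(): joint torques, N m.
- arm.current_ee_pos(): TCP position.
- arm.current_tool_rot(): TCP orientation.
- arm.current_force(): force on the tool from outside, world axes, zero at the start.
- arm.current_torque(): the same for the moment, N m.
- arm.current_width(): finger opening in m.
Only numpy, scipy, OpenCV 4.12 (cv2) and the standard library are available. Lean on these libraries where they do the work, as an engineer would, in place of code of your own. Each camera call takes 0.05 s, during which the arm holds its last target. There are 200 camera calls.

## Working session

There is one attempt and no reset: what is moved stays moved. The work goes in short steps, each a Python script; the robot and the scene stay as the last script left them, time stands still between calls to the robot, and variables do not carry over. Pictures are saved under pics/ and viewed, about 8 in all and at most 12, crops included, and the job is handed in when it is done.

```bash
ls; mkdir -p pics; python3 - <<'E'
from rig import arm
import cv2,numpy as np
for n in("scene","top"):
    im=arm.snapshot(n); cv2.imwrite(f"pics/{n}0.png",im[:,:,::-1])
    c=arm.get_calibration(n); print(n,c)
print(arm.current_t(),arm.grip_depth,arm.current_width(),arm.current_tool_rot())
a=[cv2.imread(f"pics/{n}0.png") for n in("scene","top")]
for n,i in zip(("s","t"),a): cv2.imwrite(f"pics/{n}0big.png",cv2.resize(i,(800,600),interpolation=cv2.INTER_CUBIC))
E
```

```text
pics
scene {'intrinsics': array([[401.80004792,   0.        , 255.45978255],
       [  0.        , 401.80004792, 194.30197371],
       [  0.        ,   0.        ,   1.        ]]), 'k1': -0.07922632692568456, 'cam_to_world': array([[-0.85890192,  0.30365371, -0.41240988,  1.07972317],
       [ 0.51197502,  0.48864363, -0.70647646,  0.84011174],
       [-0.01300274, -0.81793755, -0.57516007,  0.72706741],
       [ 0.        ,  0.        ,  0.        ,  1.        ]])}
top {'intrinsics': array([[359.45527606,   0.        , 252.27769575],
       [  0.        , 359.45527606, 191.89541978],
       [  0.        ,   0.        ,   1.        ]]), 'k1': -0.03244537084667357, 'cam_to_world': array([[-1.31093952e-02, -9.81530145e-01,  1.90857846e-01,
         3.62528024e-01],
       [-9.99911014e-01,  1.33400888e-02, -7.61265300e-05,
        -1.99343961e-02],
       [-2.47134014e-03, -1.90841860e-01, -9.81617684e-01,
         1.16830465e+00],
       [ 0.00000000e+00,  0.00000000e+00,  0.00000000e+00,
         1.00000000e+00]])}
0.1 0.0188 0.0913269419449638 [[ 9.07384194e-01  4.20302022e-01 -3.68276292e-04]
 [ 4.20302176e-01 -9.07383665e-01  9.82180633e-04]
 [ 7.86446140e-05 -1.04600251e-03 -9.99999450e-01]]
```

View pics/t0big.png

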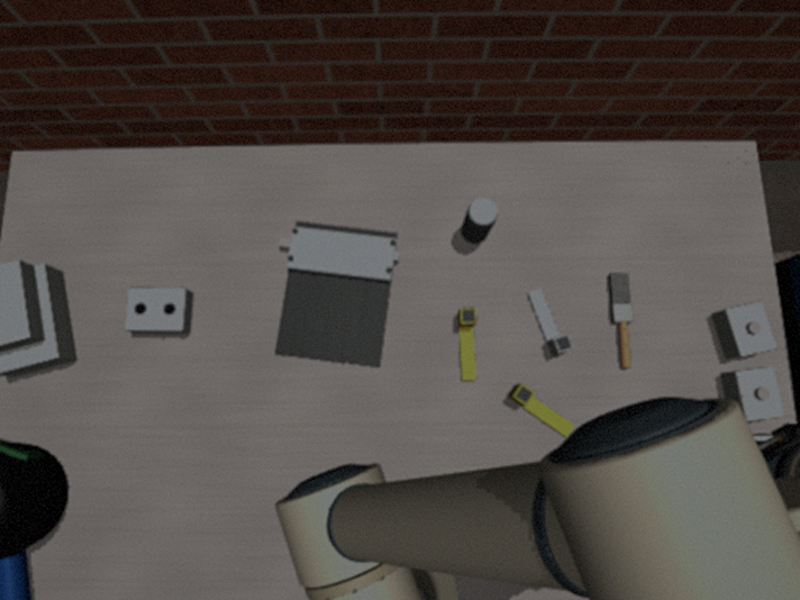

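View pics/s0big.png

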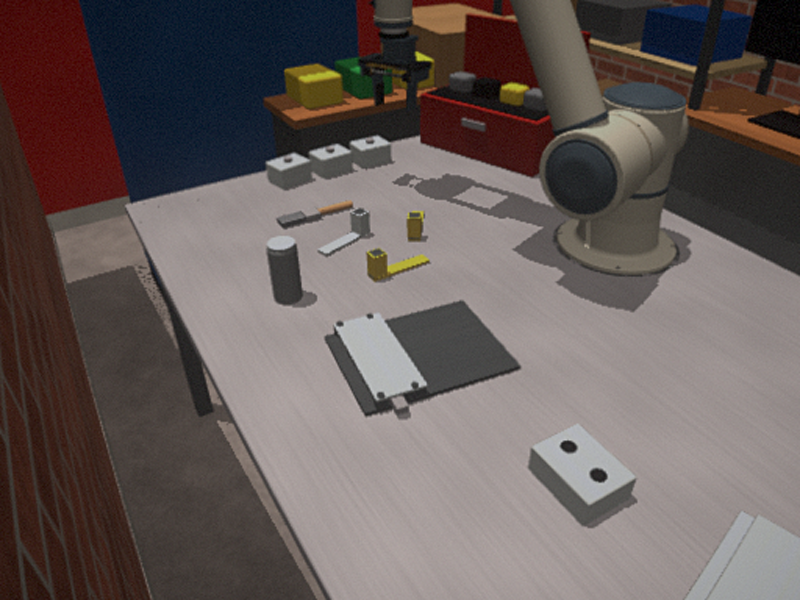

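Top view (800×600 scale): there are three bracket shapes. Two are yellow, with stubs at (468,316) and (522,393). The third is bare metal, with its stub at (560,345) and tongue tip at (537,292), and it is the one that fits "bare aluminium". The jig is at (290–397, 222–365) with the guard at the top. The bar stub shows more at the left (285,248) than at the right (397,257). I'll enlarge both areas.

```bash
python3 - <<'E'
from rig import arm
import cv2,numpy as np
av={n:np.mean([arm.snapshot(n) for _ in range(6)],0)[:,:,::-1] for n in("scene","top")}
np.savez("av.npz",**av)
def crop(n,c0,c1,r0,r1,s):
    i=np.clip(av[n][r0:r1,c0:c1]*1.5,0,255).astype(np.uint8)
    i=cv2.resize(i,None,fx=s,fy=s,interpolation=cv2.INTER_CUBIC)
    for c in range(c0,c1,10): cv2.putText(i,str(c),(int((c-c0+.5)*s)-8,9),0,.33,(0,0,255),1);cv2.line(i,(int((c-c0+.5)*s),10),(int((c-c0+.5)*s),16),(0,0,255),1)
    for r in range(r0,r1,10): cv2.putText(i,str(r),(8,int((r-r0+.5)*s)+4),0,.33,(0,0,255),1);cv2.line(i,(0,int((r-r0+.5)*s)),(6,int((r-r0+.5)*s)),(0,0,255),1)
    return i
a=crop("top",172,260,138,238,6)
b=crop("top",334,368,180,230,6)
H=600
o=np.zeros((600,a.shape[1]+b.shape[1]+5,3),np.uint8);o[:a.shape[0],:a.shape[1]]=a[:600];o[:b.shape[0],a.shape[1]+5:]=b
cv2.imwrite("pics/c1.png",o);print(o.shape)
cv2.imwrite("pics/c2.png",crop("scene",204,336,188,268,6))
E
```

```text
(600, 737, 3)
```

View pics/c1.png

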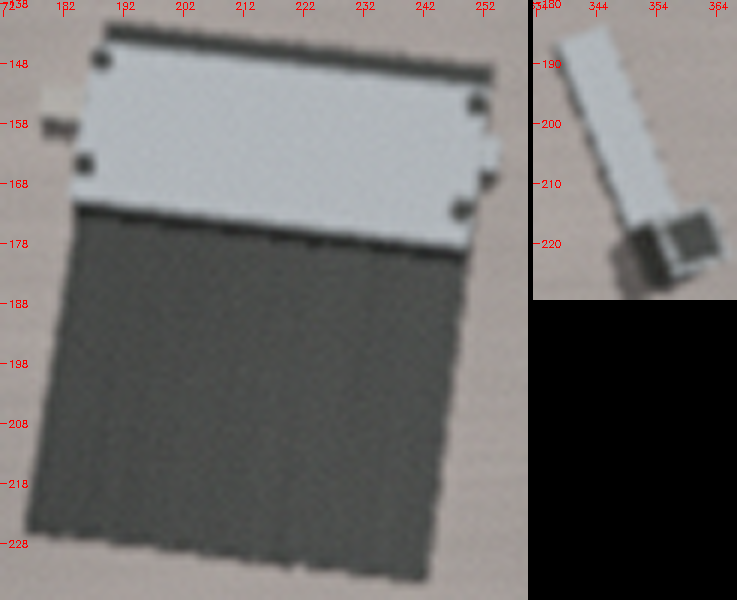

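View pics/c2.png

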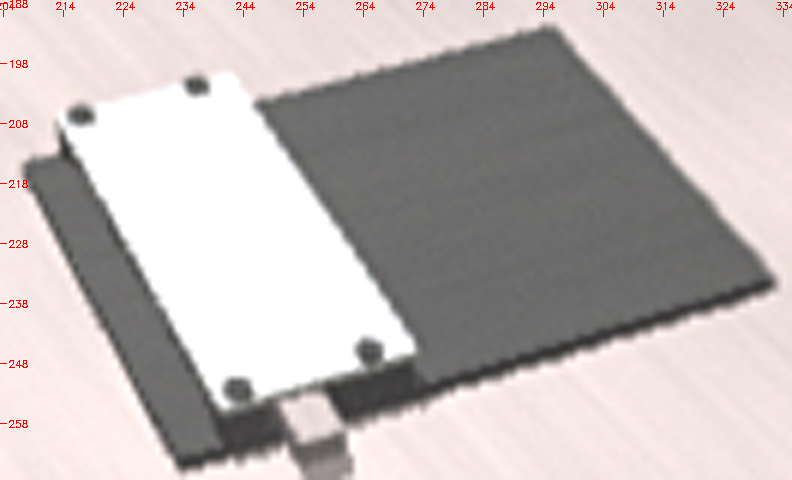

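Crops: the bare bracket's tongue tip is at pixel (342,185) and its stub top is centred near (361,220). The jig corners are clear in both views. The bar sticks out about 6 px at the left and about 2 px at the right, so the gap lies toward +y. Next I'll fit the jig pose, bracket pose and bar offset by least squares.

```bash
cat > h.py <<'E'
import numpy as np
from rig import arm
from scipy.optimize import least_squares
def proj(n,P):
    c=arm.get_calibration(n);T=np.linalg.inv(c["cam_to_world"]);p=np.atleast_2d(P)@T[:3,:3].T+T[:3,3]
    s=p[:,:2]/p[:,2:];s=s*(1+c["k1"]*(s**2).sum(1,keepdims=True));K=c["intrinsics"]
    return s*[K[0,0],K[1,1]]+K[:2,2]
def Rz(a): c,s=np.cos(a),np.sin(a);return np.array([[c,-s,0],[s,c,0],[0,0,1.]])
def place(q,P): return np.atleast_2d(P)@Rz(q[2]).T+[q[0],q[1],0]
E
cat > fit.py <<'E'
from h import *
mm=1e-3
top=[((-180,110,10),(27,533)),((-180,-110,10),(427,580)),((110,110,10),(107,24)),((110,-110,10),(492,68)),
 ((0,110,31),(73,203)),((0,-110,31),(467,250))]
sc=[((-180,110,10),(775,279)),((-180,-110,10),(553,27)),((110,110,10),(182,462)),((110,-110,10),(25,165)),
 ((0,110,31),(416,350)),((90,110,31),(217,412)),((90,-110,31),(60,122)),((0,-110,31),(238,73))]
obs=[]
for P,u in top: obs.append(("top",np.array(P)*mm,np.array(u)/6-.5+[172,138]))
for P,u in sc: obs.append(("scene",np.array(P)*mm,np.array(u)/6-.5+[204,188]))
f=lambda q:np.concatenate([(proj(n,place(q,P))[0]-u) for n,P,u in obs])
r=least_squares(f,[.5,.1,0],loss="soft_l1");q=r.x
print("jig",q[:2],np.degrees(q[2]));print(np.round(f(q).reshape(-1,2),1).tolist())
# bar ends: gap offset g
bar=[("top",(45,128,25),(42,118)),("top",(65,128,25),(43,90)),("top",(45,-128,25),(499,165)),("top",(65,-128,25),(501,138)),
 ("scene",(45,128,25),(345,430)),("scene",(65,128,25),(307,440))]
for n,P,u in bar:
    o=np.array([172,138] if n=="top" else [204,188])
    e=least_squares(lambda g:proj(n,place(q,np.array([P[0]+g[1],P[1]+g[0],P[2]])*mm))[0]-(np.array(u)/6-.5+o),[0,0.])
    print("bar",n,P,"gap y, dx(mm)",np.round(e.x,1))
br=[((126,15,8),(555,45)),((126,-15,8),(606,26)),((16,16,60),(657,223)),((16,-16,60),(706,208)),((-16,-16,60),(727,258)),((-16,16,60),(679,276))]
fb=lambda b:np.concatenate([proj("top",place(b,np.array(P)*mm))[0]-(np.array(u)/6-.5+[334-533/6,180]) for P,u in br])
b=least_squares(fb,[.5,-.3,.3],loss="soft_l1").x
print("bracket",b[:2],np.degrees(b[2]));print(np.round(fb(b).reshape(-1,2),1).tolist())
np.savez("pose.npz",q=q,b=b)
print("stub world dist",np.hypot(*b[:2]),"front yz",place(q,[[0,0,0],[-.2,0,0]]))
E
python3 fit.py
```

```text
jig [0.64282331 0.09699986] -7.901644843521969
[[-0.9, -0.6], [-0.0, 0.2], [-0.1, -0.7], [0.3, -0.4], [-0.9, -0.8], [0.3, -0.6], [0.9, -0.6], [0.4, -0.6], [-0.2, -0.4], [-0.4, -0.5], [0.9, 0.0], [1.2, -0.4], [-0.2, -0.8], [-0.9, -0.1]]
bar top (45, 128, 25) gap y, dx(mm) [ 5.  -0.5]
bar top (65, 128, 25) gap y, dx(mm) [ 7.1 -4.5]
bar top (45, -128, 25) gap y, dx(mm) [7.5 4. ]
bar top (65, -128, 25) gap y, dx(mm) [ 8.3 -0.6]
bar scene (45, 128, 25) gap y, dx(mm) [7.3 1.5]
bar scene (65, 128, 25) gap y, dx(mm) [ 6.4 -1.8]
bracket [ 0.48585685 -0.35328067] 17.831275559841067
[[-0.0, -0.1], [-0.1, 0.2], [-0.7, -0.3], [0.6, -1.0], [0.9, 0.3], [-0.6, 0.7]]
stub world dist 0.600719660048968 front yz [[0.64282331 0.09699986 0.        ]
 [0.4447222  0.12449445 0.        ]]
```

The fit residuals are under about 1 px. Jig: (0.643, 0.097), yaw −7.9°. Bracket: (0.486, −0.353), yaw 17.8°. Gap: about +7 mm in jig y. The sizes and reach agree, so I'll grasp now.

```bash
cat >> h.py <<'E'
def Rt(a): c,s=np.cos(a),np.sin(a);return np.array([[c,s,0],[s,-c,0],[0,0,-1.]])
def F(k=4): return np.mean([arm.current_force() for _ in range(k)],0)
try: q=np.load("pose.npz")["q"];b=np.load("pose.npz")["b"]
except Exception: pass
def jf(P): # jig (mm x,y; z m) -> world
    return place(q,[P[0]*1e-3,P[1]*1e-3,P[2]])[0]
E
python3 - <<'E'
from h import *
import cv2
R=Rt(b[2]);p=np.array([b[0],b[1],0])
arm.move_to(p+[0,0,.13],R)
arm.move_l(p+[0,0,.026],feed=.12)
print("F",F(),arm.current_ee_pos())
arm.grip(0.02);print("w",arm.current_width(),F(),arm.current_t())
arm.move_l(p+[0,0,.15],feed=.15)
print("w",arm.current_width(),F())
pl=jf((-146,7,0)); 
arm.move_to(pl+[0,0,.15],Rt(q[2]))
print(arm.current_ee_pos(),arm.current_torque(),arm.current_t())
arm.move_l(pl+[0,0,.026+.016],feed=.1)
print("F",F(),arm.current_ee_pos(),arm.current_t())
for n,(c0,c1,r0,r1) in dict(top=(160,310,130,242),scene=(190,350,130,270)).items():
    av=np.mean([arm.snapshot(n) for _ in range(3)],0)[r0:r1,c0:c1,::-1]
    cv2.imwrite(f"pics/p_{n}.png",cv2.resize(np.clip(av*1.5,0,255).astype(np.uint8),None,fx=4,fy=4,interpolation=cv2.INTER_CUBIC))
i,j=cv2.imread("pics/p_top.png"),cv2.imread("pics/p_scene.png")
cv2.imwrite("pics/p2.png",j)
E
```

```text
F [-0.13511043  0.57077626 -0.30865844] [ 0.48617103 -0.35367915  0.02664465]
w 0.03195075020633695 [ 0.26203921 -0.83805381 -0.86549111] 3.8667
w 0.03190169356319928 [ 0.02668189 -0.0292572  -2.29989232]
[0.4994893  0.12343703 0.14990312] [ 0.01683736  0.06039773 -0.01513779] 6.5833
F [-0.44813538 -0.12737979 -1.84124269] [0.49952269 0.12403214 0.04245298] 7.8167
```

View pics/p2.png

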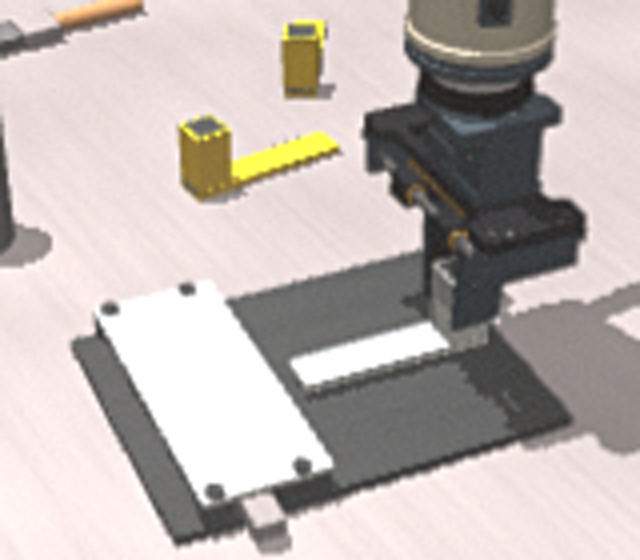

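The bracket hangs level over the base plate, with its tip just short of the guard at (295,365) in this picture. Held width is 31.9 mm and the weight reads about 1.9 N. Next I'll lower it until it touches, then slide in while watching the forces.

```bash
cat >> h.py <<'E'
def jforce(): 
    f=F(); return np.round(np.r_[Rz(-q[2])@f, arm.current_torque()[2]],2)
def jpos():
    p=arm.current_ee_pos();r=Rz(-q[2])@(p-[q[0],q[1],0]);return np.round(r*1e3,2)
E
python3 - <<'E'
from h import *
Z=.042
print(jpos(),jforce())
while Z>.033:
    Z-=.0005 if Z<.0385 else .001
    arm.move_l(jf((-146,7,Z)),feed=.03)
    f=jforce(); print(round(Z,4),jpos(),f)
    if f[2]>1.5: break
np.save("Z.npy",Z)
for x in (-130,-115,-100,-92):
    arm.move_l(jf((x,7,Z)),feed=.05)
    f=jforce(); print(x,jpos(),f,arm.current_t())
    if f[0]<-8: break
E
```

```text
[-145.86    7.04   42.26] [-0.3  -0.01 -1.89 -0.01]
0.041 [-146.03    6.98   40.95] [ 0.01  0.03 -2.    0.03]
0.04 [-146.03    6.98   39.92] [ 0.5   0.4  -0.38  0.03]
0.039 [-145.99    6.99   38.94] [ 0.19  0.47 -2.5  -0.02]
0.038 [-146.02    7.     37.96] [-0.3   0.05 -1.11 -0.04]
0.0375 [-146.03    6.98   37.46] [ 0.53 -1.13 -1.53  0.03]
0.037 [-146.01    6.99   36.99] [ 0.09 -0.03 -2.15  0.01]
0.0365 [-146.04    7.     36.47] [-0.35  0.1  -1.55  0.  ]
0.036 [-145.96    7.01   36.01] [-0.64 -0.03 -1.56 -0.01]
0.0355 [-145.9     7.     35.95] [-2.23 -1.41  9.84 -0.06]
-130 [-129.91    6.96   35.79] [-1.11 -1.66  6.54  0.04] 10.8333
-115 [-114.29    7.06   35.77] [ 2.8  -1.46  4.57  0.01] 11.2833
-100 [-100.24    6.97   35.59] [-0.87 -0.21  6.45  0.02] 11.7333
-92 [-92.24   7.    35.55] [-1.54  0.16  6.06 -0.04] 12.0417
```

Contact came at the expected height and sliding drag is small. Now I'll feel forward in 1 mm steps.

```bash
python3 - <<'E'
from h import *
Z=float(np.load("Z.npy"))
x=-92
while x<-66:
    x+=1
    arm.move_l(jf((x,7,Z)),feed=.03)
    f=jforce(); print(x,jpos(),f,round(arm.current_t(),2))
    if f[0]<-8: break
E
```

```text
-91 [-92.13   7.01  35.49] [-5.25  0.61  8.64  0.02] 12.29
-90 [-92.08   6.97  35.49] [-10.78   0.52  14.     0.1 ] 12.54
```

Contact at x≈−92, where I expected about −81. I'll check where the tip sits relative to the TCP using the hover picture I already have.

```bash
python3 - <<'E'
from h import *
import cv2
cor=[((126,15,8),(308,388)),((126,-15,8),(289,358))]
for P,u in cor:
    P=np.array(P);t=np.array(u)/4-.5+[190,130]
    e=least_squares(lambda d:proj("scene",jf((-146+P[0]+d[0],7+P[1]+d[1],.0165+.008)))[0]-t,[0,0.]).x
    print("tip error mm",e)
i=cv2.imread("pics/p_top.png");cv2.imwrite("pics/now_t.png",i)
av=np.mean([arm.snapshot("scene") for _ in range(4)],0)[180:280,190:350,::-1]
cv2.imwrite("pics/now_s.png",cv2.resize(np.clip(av*1.5,0,255).astype(np.uint8),None,fx=5,fy=5,interpolation=cv2.INTER_CUBIC))
E
```

```text
tip error mm [2.14041219 3.04320993]
tip error mm [ 0.87563848 -2.19332698]
```

View pics/now_s.png

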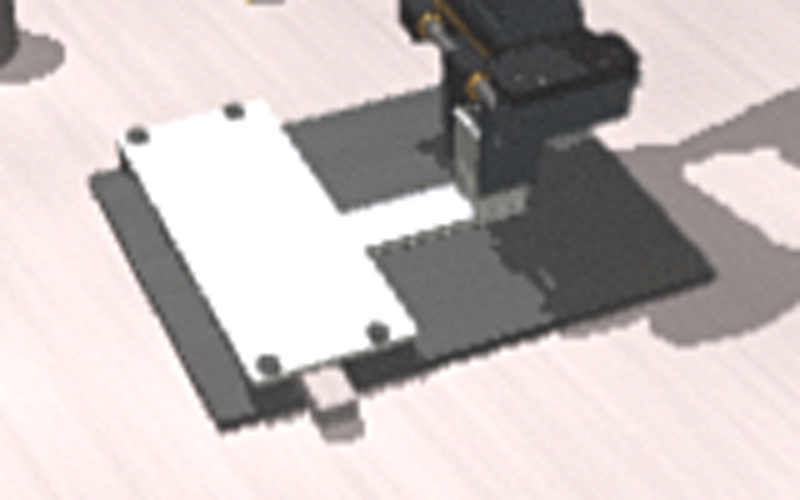

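At hover the tip was within 2 mm of nominal, so this contact at tip x≈35 is about 10 mm early. Fz is also rising, so it may be catching. I'll back off, lift it just clear of the plate and push again at several y values to see whether the stop is real.

```bash
cat >> h.py <<'E'
def push(y,x0,x1,Z,step=1.,lim=7,verbose=1):
    x=x0
    arm.move_l(jf((x0,y,Z)),feed=.05)
    f0=jforce()
    while x<x1:
        x+=step; arm.move_l(jf((x,y,Z)),feed=.04); f=jforce()
        if verbose>1: print(x,jpos(),f)
        if f[0]<-lim: break
    print("y",y,"stop" if f[0]<-lim else "free",x,jpos(),"f0",f0,"f",f,"Txyz",np.round(Rz(-q[2])@arm.current_torque(),2),"t",round(arm.current_t(),2))
    return f[0]<-lim
E
python3 - <<'E'
from h import *
arm.move_l(jf((-95,7,.0365)),feed=.03)
print(jpos(),jforce())
push(7,-95,-78,.0365,verbose=2)
E
```

```text
[-95.21   6.96  36.35] [ 0.32  0.54 -1.56  0.06]
-94.0 [-93.86   6.98  36.5 ] [-0.05  0.57 -1.12  0.04]
-93.0 [-92.93   7.    36.51] [-0.95 -0.44 -2.09  0.04]
-92.0 [-91.93   7.01  36.5 ] [-0.29 -0.44 -0.96  0.08]
-91.0 [-90.93   7.    36.5 ] [ 0.02 -0.16 -2.56  0.01]
-90.0 [-89.96   7.01  36.47] [-1.05  0.24 -2.01  0.03]
-89.0 [-88.9    7.01  36.55] [ 0.03 -0.28 -1.99 -0.02]
-88.0 [-87.95   7.01  36.49] [ 0.18  0.01 -2.43  0.04]
-87.0 [-86.93   7.01  36.5 ] [-0.05  0.1  -2.13 -0.02]
-86.0 [-85.93   7.    36.49] [-0.01  0.09 -2.17 -0.  ]
-85.0 [-84.92   7.04  36.52] [ 0.89  0.09 -1.37  0.03]
-84.0 [-83.94   7.02  36.5 ] [ 0.05  0.46 -1.71  0.05]
-83.0 [-82.92   7.    36.51] [-0.64  0.31 -1.45  0.  ]
-82.0 [-81.94   7.    36.48] [-0.5   0.64 -1.25  0.04]
-81.0 [-80.91   7.    36.5 ] [ 0.04 -0.09 -1.93 -0.  ]
-80.0 [-79.95   7.    36.5 ] [ 0.43  0.55 -1.02 -0.03]
-79.0 [-78.9    7.01  36.5 ] [ 0.35  0.18 -1.87 -0.  ]
-78.0 [-77.93   7.    36.49] [ 0.08  0.23 -1.78 -0.05]
y 7 free -78.0 [-77.93   7.    36.49] f0 [-0.27 -0.1  -1.32 -0.03] f [ 0.08  0.23 -1.78 -0.05] Txyz [ 0.04  0.12 -0.05] t 17.56
```

That early stop was stiction or pitching under down-force, since it vanished with the bracket lifted slightly. I'll go on feeling for the bar.

```bash
python3 - <<'E'
from h import *
s=push(7,-78,-55,.0363,verbose=2)
if s:
    arm.move_l(jf((-84,7,.0363)),feed=.05)
E
```

```text
-77.0 [-76.92   7.    36.3 ] [-0.26  0.99 -2.11 -0.07]
-76.0 [-75.89   6.99  36.32] [-0.48 -0.28 -1.53  0.02]
-75.0 [-74.91   6.99  36.29] [ 0.11  0.44 -2.3   0.04]
-74.0 [-73.9    7.01  36.34] [ 0.38  0.19 -2.46  0.  ]
-73.0 [-72.9    7.01  36.31] [ 0.54  0.61 -1.44  0.01]
-72.0 [-71.91   6.99  36.3 ] [-0.55 -1.12 -2.41 -0.  ]
-71.0 [-70.91   7.    36.32] [ 0.86 -1.03 -1.34  0.  ]
-70.0 [-69.9    7.01  36.32] [ 0.13  1.76 -0.65  0.01]
-69.0 [-68.93   7.02  36.28] [ 0.27  0.08 -1.08 -0.  ]
-68.0 [-67.93   7.01  36.32] [ 0.69 -0.63 -1.54 -0.01]
-67.0 [-66.95   7.01  36.3 ] [ 1.07 -0.15 -1.58  0.01]
-66.0 [-65.92   7.    36.32] [ 0.45 -0.85 -2.2  -0.04]
-65.0 [-64.91   7.02  36.32] [-0.14  0.83 -2.01 -0.05]
-64.0 [-63.88   6.98  36.29] [ 0.05  0.12 -1.59  0.04]
-63.0 [-62.92   7.01  36.31] [ 1.05 -0.91 -1.48  0.02]
-62.0 [-61.93   7.    36.32] [ 0.15 -0.84 -2.41 -0.03]
-61.0 [-60.93   7.02  36.31] [ 0.24 -1.12 -2.31 -0.  ]
-60.0 [-59.92   6.99  36.32] [ 0.24 -0.18 -1.49  0.  ]
-59.0 [-58.89   7.03  36.32] [ 0.02 -0.3  -2.12  0.01]
-58.0 [-57.9    7.01  36.33] [ 0.41  0.61 -2.16 -0.05]
-57.0 [-56.91   7.    36.32] [ 0.11 -0.55 -2.43  0.01]
-56.0 [-55.94   7.    36.29] [-0.1  -0.3  -1.69 -0.02]
-55.0 [-54.91   6.98  36.31] [ 0.14  0.05 -2.08 -0.01]
y 7 free -55.0 [-54.91   6.98  36.31] f0 [-0.23 -0.19 -2.05 -0.02] f [ 0.14  0.05 -2.08 -0.01] Txyz [ 0.01  0.09 -0.01] t 23.56
```

The tip is now at jig x≈71, past the bar, with no contact force, so the gap really is near y=+7. I'll probe sideways gently to confirm the gap walls and centre the tongue, then push on.

```bash
python3 - <<'E'
from h import *
Z=.0363;w={}
for s in (1,-1):
    y=7
    while abs(y-7)<6:
        y+=s*.75; arm.move_l(jf((-55,y,Z)),feed=.04); f=jforce()
        if -s*f[1]>5: break
    w[s]=jpos()[1]; print(s,y,jpos(),f,arm.current_t())
    arm.move_l(jf((-55,7,Z)),feed=.05)
yc=(w[1]+w[-1])/2;np.save("yc.npy",yc);print("centre",yc)
if abs(yc-7)<3:
    arm.move_l(jf((-55,yc,Z)),feed=.05)
    for x in (-45,-35,-28,-24):
        arm.move_l(jf((x,yc,Z)),feed=.05);f=jforce();print(x,jpos(),f)
        if f[0]<-6: break
print(arm.current_width(),arm.current_t())
E
```

```text
1 10.75 [-55.12  10.11  36.27] [-1.18 -8.89  0.58 -0.9 ] 24.8083
-1 3.25 [-55.05   3.86  36.35] [-1.14  8.65 -1.48  0.86] 26.3083
centre 6.984999999999999
-45 [-44.55   6.92  36.26] [ 0.3   0.75 -2.02 -0.01]
-35 [-34.67   6.96  36.24] [ 0.31 -0.03 -1.03  0.05]
-28 [-27.65   6.97  36.29] [-0.01  0.46 -1.03  0.03]
-24 [-23.78   6.97  36.3 ] [-0.09 -0.5  -1.67  0.01]
0.03189137935560675 28.05
```

Gap walls felt at y=+10.1 and +3.9, so the centre is 6.98 and the tongue is truly in the gap. Next: lay it lightly on the plate, then push home.

```bash
python3 - <<'E'
from h import *
yc=float(np.load("yc.npy"));Z=.0363
while Z>.0345:
    Z-=.0002; arm.move_l(jf((-24,yc,Z)),feed=.03);f=jforce()
    if f[2]>0.5: break
print("Z",Z,jpos(),f)
x=-24
while x<-8:
    x+=.75; arm.move_l(jf((x,yc,Z)),feed=.04);f=jforce();print(x,jpos(),f)
    if f[0]<-14: break
print(arm.current_width(),np.round(Rz(-q[2])@arm.current_torque(),2),arm.current_t())
np.save("Z.npy",Z)
E
```

```text
Z 0.035300000000000005 [-23.96   7.01  35.53] [-1.2  -0.89  4.37  0.03]
-23.25 [-23.86   6.99  35.51] [-5.36  0.51  9.31 -0.01]
-22.5 [-23.8    6.99  35.51] [-9.43 -0.66 12.9  -0.06]
-21.75 [-23.24   6.97  35.51] [-9.74  0.17 13.34 -0.02]
-21.0 [-22.5    6.98  35.5 ] [-10.45  -0.22  13.37  -0.03]
-20.25 [-21.74   6.97  35.49] [-9.48 -0.08 13.22 -0.  ]
-19.5 [-20.97   6.97  35.5 ] [-9.64 -0.07 12.93  0.05]
-18.75 [-20.21   6.97  35.5 ] [-9.850e+00  4.200e-01  1.311e+01  1.000e-02]
-18.0 [-19.44   6.97  35.53] [-9.39 -0.25 13.01  0.  ]
-17.25 [-18.72   6.98  35.49] [-1.003e+01 -5.800e-01  1.330e+01 -1.000e-02]
-16.5 [-17.96   6.97  35.5 ] [-9.92  0.04 14.28  0.  ]
-15.75 [-17.19   6.97  35.51] [-9.39  0.57 13.14  0.02]
-15.0 [-16.43   7.    35.52] [-9.6  -0.31 11.87  0.05]
-14.25 [-16.28   6.98  35.48] [-13.68  -0.55  15.62   0.06]
-13.5 [-16.29   6.97  35.5 ] [-18.64   0.12  20.08   0.  ]
0.031175320731806913 [0.17 2.83 0.  ] 32.8
```

The stop at x=−16.3 is a clear rise over the steady sliding friction of 9.7 N, and home is −16. I'll ease the load, let go, retreat and look.

```bash
python3 - <<'E'
from h import *
import cv2
yc=float(np.load("yc.npy"))
arm.move_l(jf((-15.3,yc,.0355)),feed=.02);print(jpos(),jforce())
arm.grip(.06);print(jpos(),jforce(),arm.current_width())
arm.move_l(jf((-17,yc,.0357)),feed=.03)
arm.move_l(jf((-17,yc,.12)),feed=.12)
arm.move_l(jf((-190,yc,.16)),feed=.25);print(arm.current_t())
o=[]
for n,(c0,c1,r0,r1) in dict(top=(170,270,130,230),scene=(200,340,180,280)).items():
    av=np.mean([arm.snapshot(n) for _ in range(5)],0)[r0:r1,c0:c1,::-1];np.save(f"h_{n}.npy",av)
    cv2.imwrite(f"pics/h_{n}.png",cv2.resize(np.clip(av*1.4,0,255).astype(np.uint8),None,fx=5.5,fy=5.5,interpolation=cv2.INTER_CUBIC))
E
```

```text
[-16.28   6.98  35.51] [-7.35  0.15  8.14  0.01]
[-15.23   6.96  35.49] [-0.18  0.24 -0.01 -0.04] 0.06013414546816088
35.6167
```

View pics/h_scene.png

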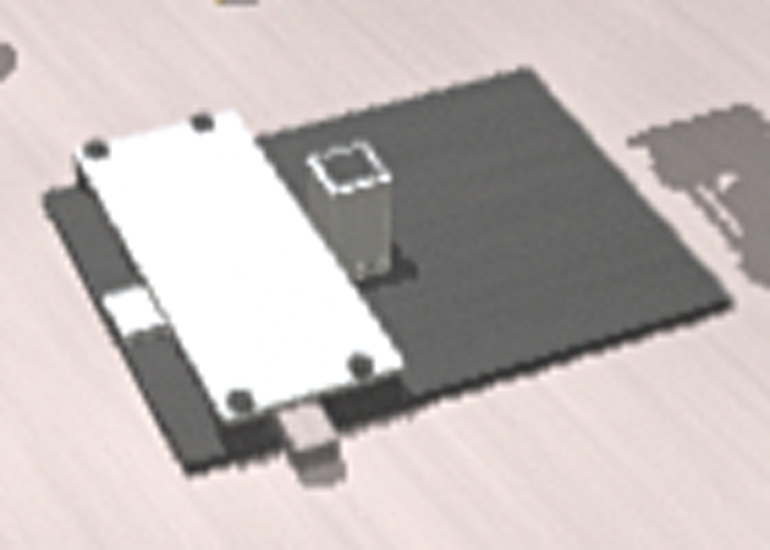

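View pics/h_top.png

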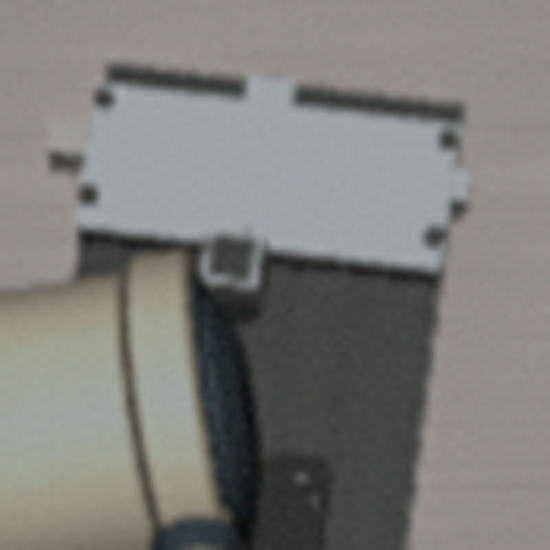

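The bracket stands on the plate with its stub against the guard's front edge: scene crop (350,270), top crop (232,262). The tongue shows beyond the guard's far edge, ending flush with the plate's rear edge, which is 20 mm out as specified. Before handing in I'll do a numeric fit and check the bystanders.

```bash
python3 - <<'E'
from h import *
mm=1e-3
sc=[((16,16,70),(333,195)),((16,-16,70),(308,157)),((-16,-16,70),(364,142)),((-16,16,70),(390,181)),((126,15,18),(127,335)),((126,-15,18),(104,295))]
fb=lambda g:np.concatenate([proj("scene",place(q,place(g,np.array(P)*mm)))[0]-(np.array(u)/5.5-.5+[200,180]) for P,u in sc])
g=least_squares(fb,[-.016,.007,0],loss="soft_l1").x
print("bracket in jig mm",g[:2]*1e3,"yaw",np.degrees(g[2]));print(np.round(fb(g).reshape(-1,2),1).tolist())
a=np.load("av.npz")["scene"];n=np.mean([arm.snapshot("scene") for _ in range(5)],0)[:,:,::-1]
for k,(x0,x1,y0,y1) in dict(box=(335,410,268,337),brush=(172,230,125,147),can=(168,200,148,196),yellow1=(230,280,155,182),jig_right=(300,330,190,230)).items():
    d=np.abs(a-n)[y0:y1,x0:x1].mean(2);print(k,"mean",d.mean().round(1),"max",d.max().round(0))
print(jforce(),arm.current_dq().round(2) if hasattr(arm.current_dq(),'round') else arm.current_dq(),arm.current_t())
E
```

```text
bracket in jig mm [-15.47037589   7.90827809] yaw -0.052964662050094
[[-0.0, -0.2], [-0.1, 0.1], [0.5, -0.0], [0.6, -0.6], [-0.7, 0.0], [-0.2, 0.5]]
box mean 2.5 max 6.0
brush mean 5.4 max 89.0
can mean 2.1 max 6.0
yellow1 mean 2.4 max 6.0
jig_right mean 9.5 max 63.0
[ 0.14 -0.05 -0.14  0.03] [ 0.03 -0.03 -0.05  0.03 -0.05  0.07] 36.3667
```

```bash
python3 - <<'E'
from h import *
a=np.load("av.npz")["scene"];n=np.mean([arm.snapshot("scene") for _ in range(5)],0)[:,:,::-1]
d=np.abs(a-n)[120:150,168:240].mean(2);r,c=np.where(d>15)
print("changed cols",c.min()+168,c.max()+168,"rows",r.min()+120,r.max()+120)
if c.min()+168>=218: arm.sign_off();print("signed off",arm.current_t())
E
```

```text
changed cols 222 238 rows 133 149
the job is handed in; nothing more can be done
the job is handed in; nothing more can be done
```

The bracket is home in the jig: the stub butts against the guard's front edge, it lies flat on the base plate, and it has been let go. I handed the job in at about 36.7 s of the 64 s allowed.

**What I did:** I gripped the bare-aluminium bracket by its stub, laid the tongue on the base plate and slid it under the guard. The bar ends in the pictures put the gap near jig y = +7 mm. The tongue went through there on the first full pass, and I confirmed it by touching both gap walls, at y = +3.9 and +10.1 mm.

**Last checks:**
- **Home position:** the push stopped hard at −16.3 mm (home is −16). A picture fit gave −15.5 mm with yaw −0.05°, which agrees within the camera's accuracy. The tongue shows about 20 mm beyond the guard.
- **Lateral position:** the picture fit put the bracket at y = +7.9 mm and the felt centre at +7.0 mm, again within camera accuracy.
- **Bystanders:** the box, can and nearest yellow bracket look unchanged. The image changes near the brush were confined to where the bracket used to stand.

**What disagreed:**
- **Early stop:** with light down-pressure, the first slide stopped about 10 mm short of where the bar should be. It cleared when I lifted the bracket about 1 mm, so it was friction against the base plate and not the bar.
- **Not pressed down throughout:** because of that, the tongue ran about half a millimetre above the plate through the gap. I set it back down for the last 8 mm.

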